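# Set the cordless iron to two dots and switch its dock on

### The job

The cordless iron is parked on its charging dock. With a fingertip, flick the edge of its black temperature wheel round, click by click, until the two yellow dots stand at the orange pointer, and only then press the green button on the dock to start it heating. Leave the iron sitting in the dock - do not lift or shift it - and do not disturb the other things on the counter.

Things in the scene. Friction and masses are not known exactly. Their poses are not given: they have to be found in the camera images.
- iron: The cordless iron, loose (about 1.2 kg) but seated in its white dock: steel sole, teal body, black handle; 260 mm long, 106 wide, 121 high. Origin: centre of the sole's underside, 16 mm above the counter; -x points to the nose, +x to the heel, z up. The handle runs along the centre line from x = 0 to +0.130, 29 mm thick, its top 121 mm above the origin.
- dial_top (a point): Centre of the top face of the black temperature wheel, on its upright axis, 45 mm to the nose side of the iron's origin. The wheel is 16 mm thick and 78 mm across; its rim has ten round lobes 9 mm in diameter (centres on a 34.5 mm radius, 36 degrees apart) with hollows 12 mm wide, 7 mm deep between. On top: white bar, one blue, two yellow, three red dots.
- nose_edge (a point): Point of the iron (it does not turn) on the wheel's rim circle at the nose side, half-way up the rim, 39 mm from the wheel's axis, straight above the start of the orange pointer. The rim is free to touch here and at both sides; the teal deck below slopes down to the nose and is at least 10 mm under the rim's lower edge here. The handle's post is 5 mm behind the far edge.
- dial (a joint): Angle of the temperature wheel, rad, growing clockwise seen from above (the nose edge then moves to the iron's +y). It clicks every 0.628 rad (36 degrees, one lobe); at every click a hollow stands at the nose edge. 0 = white bar at the pointer, 1.257 one dot, 3.142 two yellow dots, 5.027 three dots; it stops at 0 and 5.027. Starts at 0 to 3 clicks. Takes about 3 N at the rim; past half-way it snaps on and stays.
- power_top (a point): Centre of the top of the green push button (22 mm in diameter) on the raised rear block of the white charging dock, behind the iron's heel: 175 mm from the iron's origin towards the heel, about 97 mm above the counter.
- power (a joint): Travel of the green button, m: 0 is up, 0.005 fully down (takes 4 N); it springs back.
- spray: Bystander: water spray bottle, 72 mm in diameter, 200 mm high, pale blue with a blue trigger head, beside the dock. Origin at the centre of its underside.
- cup: Bystander: blue measuring cup, 72 mm in diameter, 62 mm high. Origin at the centre of its underside.
- brush: Bystander: wooden clothes brush, 150 x 44 x 34 mm, lying between the dock and the robot. Origin at the centre of its underside, length along its x.
- jug: Bystander: orange-yellow detergent jug, 85 x 165 x 240 mm. Origin at the centre of its underside.
- softener: Bystander: pink fabric softener bottle, 72 mm in diameter, 215 mm high. Origin at the centre of its underside.
- starch: Bystander: spray starch can, 56 mm in diameter, 190 mm high. Origin at the centre of its underside.
- peg_tub: Bystander: yellow tub of clothes pegs, 130 x 100 x 75 mm. Origin at the centre of its underside.

How it is judged:
By the outcome, as a careful person would: the job done as asked, in the order asked, and still so for the second after the job is handed in, with the robot touching nothing.
It also fails if it takes over 70 s, if anything falls off the work surface, if the arm or the gripper's body presses on something with over 40 N, if the wrist force passes 120 N, or if a joint passes its speed limit or range.

### The arm

A 6-joint arm with a two-finger parallel gripper is mounted at the origin on the work surface. World frame = base frame: x ahead of the robot, y to its left, z up, the work surface at z = 0. Lengths are in m, angles in rad, forces in N, time in s.
With the tool pointing down it reaches from about 0.325 to 0.875 m from the base axis. Payload 4.4 kg.
Tool frame: the origin (TCP) lies on the centre line of the jaws, within the pads' length; the fingertips stand bot.tcp_to_tips ahead of it and the grasp point (between the pads) lies 8 mm behind it (bot.tcp_to_tips is the distance from the TCP to the fingertips, in m); z points along the fingers, x is the direction in which the jaws open and shut, and the axes are right-handed (so a half turn about z gives the same grasp; the last joint's range is limited). The gripper opens to 85 mm and grips with 20 to 120 N. Pads are 22 mm wide; open, the fingers measure 114 mm over their backs; the gripper's body (76 mm by 85 mm) begins 54 mm behind the grasp point. The pads swing forward as they close: fully open they stand 13 mm farther back than shut.
Start: joints at [-1.369, 0.207, 1.542, -0, 1.393, -0.15], TCP at [0.198, -0.54, 0.242] pointing down, gripper open.
Joint ranges: [-2.73, 2.73], [-0.86, 2.22], [0.23, 2.46], [-1.11, 4.25], [0.08, 2.63], [-2.82, 2.82]. Speed limits (rad/s): [2.79, 2.79, 3.14, 3.14, 3.14, 3.14].

### API

Orientations are given as [roll, pitch, yaw] about the fixed x, y, z axes, in that order (R = Rz(yaw) Ry(pitch) Rx(roll)).
In Python, from station import read_state, vision, bot gives the robot as it stands. The module is installed in compiled form; this text tells all that it offers.
- The arm moves only by the tool play_rows, never from a script. Its arguments are lists of equal length, an entry for each row: "linear": the shift along the tool's x, y, z in cm, a list of three; "turn": the turn, a rotation vector about the tool's x, y, z in rad, a list of three. A call has 1 to 12 rows; each row is the pose to reach, as a shift and turn from the pose commanded when the call began, along the tool's axes at that moment; what a row does not reach only later rows make up. A row lasts 1/12 s, in which the tool goes at most 41.7 mm and 7.16 degrees, less where a joint would pass 70% of its speed; a pose out of reach is approached as far as the arm can. A call with a gripper value outside its range is refused whole. "jaw" is the opening, from 0 (shut) to 1 (fully open), set as the call begins (left out, the last holds). The fingers move at their own pace and stop on an object; "grip_force" is the grip in N (left out, the last holds). Time passes only in rows, so rows that repeat a pose let the fingers close. It gives the time, the measured TCP pose, the force and the opening at its end, in the units of the state.
- read_state(): the state, without advancing time (a new reading comes with each control period).
- vision.grab_frame(name): name is "scene" or "top" or "wrist"; returns the picture (400x640x3 uint8, blue, green, red); there is no depth.
- vision.camera_info(name): a dict with "fov_y" (degrees; the focal length in pixels is half the picture's height over the tangent of half this angle, whatever the lens; pixels are square), "cx", "cy" (the principal point, pixels), "dist_coeffs" ([k1, k2, p1, p2, k3] as OpenCV has them; the pictures are not rectified), "R" (3x3) and "t" (3): a world point X has camera coordinates R X + t. Camera axes: x right, y down, z forward; pixel columns grow to the right and rows downward; lengths in m; the calibration is good to about 2 mm. A picture is of the moment at which its call begins: read the wrist's pose just before it. camera_info takes no time and is no camera call; for the wrist camera it gives the pose at the moment of the call.
- bot.sign_off(): hands the job in, once; it reports no verdict.
The state is a dict: "time_s": time; "joint_positions": joint angles; "qd": joint speeds; "joint_efforts": joint torques, N m; "eef_pos": TCP position; "tool_rot": TCP orientation; "force": force on the tool from outside, world axes, zero at the start; "wrist_torque": the same for the moment, N m; "opening": opening from 0.0 (shut) to 1.0 (fully open).
Only numpy, scipy, OpenCV 4.12 (cv2) and the standard library are available. Lean on these libraries where they do the work, as an engineer would, in place of code of your own. Each camera call takes 0.05 s, during which the arm holds its last target. There are 200 camera calls.

## Working session

There is one attempt and no reset: what is moved stays moved. The work goes in short steps, Python scripts to look and compute and a tool call to move; the robot and the scene stay as the last step left them, time stands still between calls to the robot, and variables do not carry over. Pictures are saved under pics/ and viewed, about 8 in all and at most 12, crops included, and the job is handed in when it is done.

Besides the shell and the picture viewer there is one more tool, called after "Emit:" as name(argument=value, ...), one argument or row to a line, values as JSON. play_rows: Moves the arm, as the interface text tells. Its arguments: {"type":"object","properties":{"linear":{"type":"array"},"turn":{"type":"array"},"jaw":{"type":"number"},"grip_force":{"type":"number"}},"required":["linear","turn"]}

```bash
mkdir -p pics
cat > h.py <<'E'
import numpy as np, cv2
from station import read_state, vision, bot
def K(i):
    f=200/np.tan(np.radians(i["fov_y"])/2); return np.array([[f,0,i["cx"]],[0,f,i["cy"]],[0,0,1.]])
def ray(i,uv):
    p=cv2.undistortPoints(np.array([[uv]],float),K(i),np.array(i["dist_coeffs"],float))[0,0]
    R=np.array(i["R"]);t=np.array(i["t"]); return -R.T@t, R.T@np.array([p[0],p[1],1])
def onz(i,uv,z):
    o,d=ray(i,uv); return o+d*(z-o[2])/d[2]
def tri(rs):
    A=0;b=0
    for o,d in rs:
        d=d/np.linalg.norm(d);P=np.eye(3)-np.outer(d,d);A=A+P;b=b+P@o
    return np.linalg.solve(A,b)
def proj(i,X):
    R=np.array(i["R"]);t=np.array(i["t"],float)
    return cv2.projectPoints(np.array([X],float),cv2.Rodrigues(R)[0],t,K(i),np.array(i["dist_coeffs"],float))[0][0,0]
E
python3 - <<'E'
from h import *
s=read_state();print(s["time_s"],s["eef_pos"],s["tool_rot"],bot.tcp_to_tips)
for n in("scene","top"):
    i=vision.camera_info(n);print(n,i["fov_y"],-np.array(i["R"]).T@i["t"])
    cv2.imwrite(f"pics/{n}0.png",vision.grab_frame(n))
E
```

```text
0.0 [ 0.19797295 -0.53904316  0.2410834 ] [-3.14124995e+00  2.34740477e-03 -1.21900038e+00] 0.011
scene 54.83773883394714 [ 1.03335039 -0.46550976  0.86900785]
top 54.676295428302524 [0.4168824  0.00712369 1.14737328]
```

View pics/scene0.png

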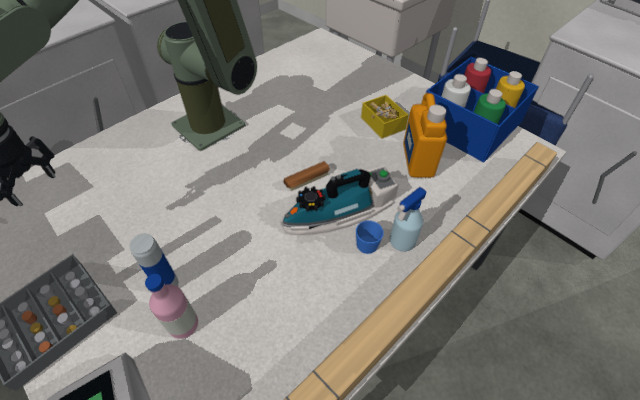

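View pics/top0.png

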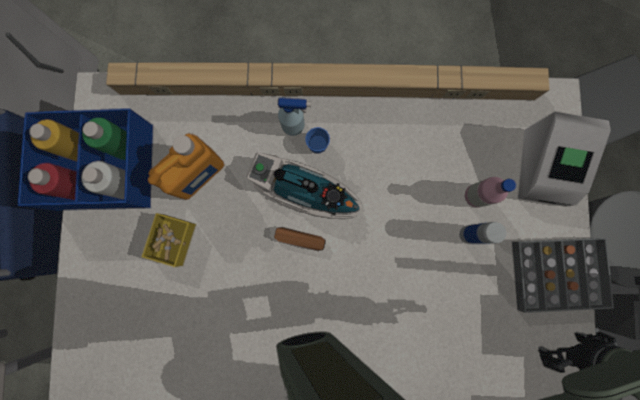

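The top view shows the dock's green button near (261,168), the wheel near (333,197) and the nose towards (358,207). In the scene view the button is near (383,174) and the wheel near (310,198). I'll zoom in on both.

Run:
```python
from h import *
a=cv2.imread("pics/top0.png")[145:225,240:370];b=cv2.imread("pics/scene0.png")[160:240,275:405]
c=np.vstack([cv2.resize(x,None,fx=5.8,fy=3.7*5.8/3.7*0.64,interpolation=cv2.INTER_CUBIC) for x in(a,b)])
cv2.imwrite("pics/crop.png",c)
pos={}
for n in("top","scene"):
    im=cv2.imread(f"pics/{n}0.png");i=vision.camera_info(n)
    hsv=cv2.cvtColor(im,cv2.COLOR_BGR2HSV)
    box=(240,370,145,225) if n=="top" else (275,405,160,240)
    for nm,lo,hi in(("green",(45,80,50),(75,255,255)),("orange",(5,130,120),(18,255,255)),("yellow",(22,120,120),(35,255,255)),("teal",(80,100,30),(100,255,255))):
        m=cv2.inRange(hsv,lo,hi);z=np.zeros_like(m);z[box[2]:box[3],box[0]:box[1]]=m[box[2]:box[3],box[0]:box[1]]
        k,l,st,ce=cv2.connectedComponentsWithStats(z)
        for j in range(1,k):
            if st[j,4]>2:print(n,nm,st[j],ce[j].round(1),onz(i,ce[j],.1).round(3))
            if nm=="green" and st[j,4]==st[1:,4].max(): pos.setdefault(nm,[]).append(ray(i,ce[j]))
print(tri(pos["green"]))
```

```text
top green [256 163   8   8  51] [259.3 166.6] [0.628 0.183 0.1  ]
top green [264 179   2   2   4] [264.5 179.5] [0.592 0.167 0.1  ]
top orange [346 201   6   6  25] [348.8 203.5] [ 0.53  -0.064  0.1  ]
top teal [ 274  165   84   47 1299] [304.7 188.4] [0.569 0.056 0.1  ]
top teal [343 192  14  13  49] [348.5 198.7] [ 0.543 -0.064  0.1  ]
scene green [380 170   8   7  47] [383.2 173.1] [0.633 0.177 0.1  ]
scene green [370 173   2   2   4] [370.5 173.5] [0.61 0.15 0.1 ]
scene orange [287 163  41  24 174] [304.8 174.3] [0.487 0.018 0.1  ]
scene orange [290 207   8   7  34] [293.6 210.1] [ 0.558 -0.087  0.1  ]
scene yellow [309 203   2   2   3] [309.7 203.7] [ 0.571 -0.043  0.1  ]
scene yellow [312 203   2   2   4] [312.5 203.5] [ 0.576 -0.038  0.1  ]
scene teal [341 170  20  10 111] [350.8 173.9] [0.573 0.11  0.1  ]
scene teal [ 284  181   88   42 1608] [333.9 204. ] [0.616 0.001 0.1  ]
[0.62942157 0.18408533 0.09186054]
```

View pics/crop.png

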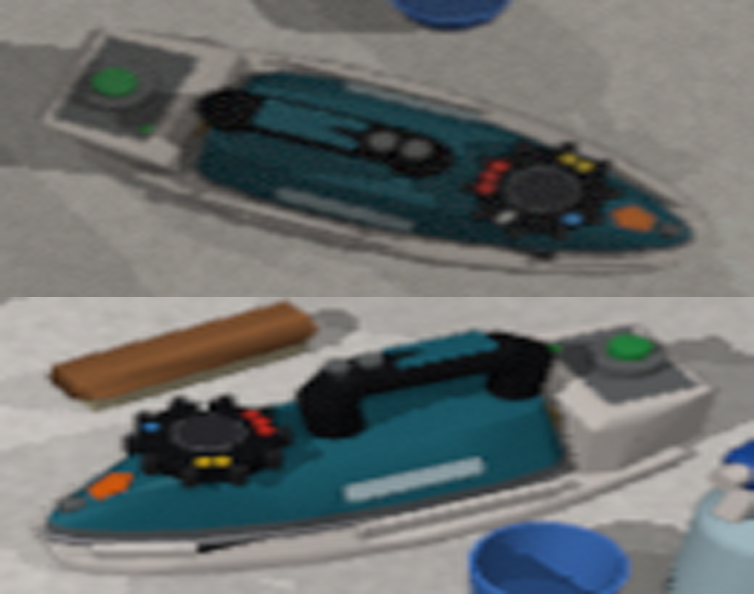

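Run:
```python
from h import *
T=vision.camera_info("top");S=vision.camera_info("scene");W=vision.camera_info("wrist")
w=tri([ray(T,(333.3,195.4)),ray(S,(311.0,196.4))]);g=np.array([.629,.184,.0919])
p=tri([ray(T,(348.8,203.5)),ray(S,(293.6,210.1))])
print("wheel",w,"ptr",p,np.linalg.norm((w-g)[:2]))
d=(w-g)[:2];print(np.arctan2(d[1],d[0]))
d=(p-g)[:2];print(np.arctan2(d[1],d[0]))
s=read_state();o=-np.array(W["R"]).T@W["t"]
from scipy.spatial.transform import Rotation as Ro
R=Ro.from_euler("xyz",s["tool_rot"]).as_matrix()
print(R.round(3),"cam in tool",R.T@(o-s["eef_pos"]),"fwd",R.T@np.array(W["R"])[2],W["fov_y"])
tgt=np.array([.52,-.12,.27]);print("shift cm",R.T@(tgt-s["eef_pos"])*100)
```

```text
wheel [ 0.55232456 -0.0216395   0.09457555] ptr [ 0.53379438 -0.06738213  0.059962  ] 0.2194691954813673
-1.9276924924049266
-1.9328319621509484
[[ 0.345 -0.939 -0.   ]
 [-0.939 -0.345  0.002]
 [-0.002 -0.    -1.   ]] cam in tool [-0.00021816 -0.07017118 -0.13134325] fwd [5.28876948e-04 2.81123833e-01 9.59671356e-01] 66.98342612150253
shift cm [-28.2544175  -44.67171625  -2.80576199]
```

Emit:
play_rows(
  linear=[
    [-3,-4,-4],
    [-6,-8,-6],
    [-9,-12,-6],
    [-12,-16,-6],
    [-15,-20,-6],
    [-18,-25,-6],
    [-21,-29,-6],
    [-24,-33,-6],
    [-26,-37,-6],
    [-28,-41,-6],
    [-29.5,-44,-5],
    [-30.3,-45.9,-4],
  ],
  turn=[
    [0,0,0],
    [0,0,0],
    [0,0,0],
    [0,0,0],
    [0,0,0],
    [0,0,0],
    [0,0,0],
    [0,0,0],
    [0,0,0],
    [0,0,0],
    [0,0,0],
    [0,0,0],
  ],
  jaw=0,
)

```text
time_s: 1.1
eef_pos: [0.482, -0.1447, 0.2931]
tool_rot: [-3.14, -0.001, -1.219]
force: [0.7, -1.2, -0.6]
opening: 0.001
```

Emit:
play_rows(
  linear=[
    [0,0,0],
    [0,0,0],
    [0,0,0],
    [0,0,0],
    [0,0,0],
    [0,0,0],
  ],
  turn=[
    [0,0,0],
    [0,0,0],
    [0,0,0],
    [0,0,0],
    [0,0,0],
    [0,0,0],
  ],
)

```text
time_s: 1.6
eef_pos: [0.4802, -0.1479, 0.2927]
tool_rot: [-3.141, -0.0, -1.222]
force: [0.6, 0.3, -0.9]
opening: 0.003
```

Run:
```python
from h import *
import json
s=read_state();i=vision.camera_info("wrist");im=vision.grab_frame("wrist");cv2.imwrite("pics/w1.png",im)
json.dump({k:np.array(i[k]).tolist() for k in i},open("w1.json","w"))
print(s["eef_pos"],s["tool_rot"],s["joint_positions"],s["opening"],s["force"])
w=np.array([.552,-.0216,.0946])
print("wheel px",proj(i,w),"tip px",proj(i,np.array(s["eef_pos"])+[0,0,-.011]))
```

```text
[ 0.48022475 -0.14792994  0.29269705] [-3.14142888e+00 -3.59278737e-04 -1.22153538e+00] [-4.71139657e-01  1.36210179e-02  1.64991250e+00 -1.25762882e-04
  1.47768468e+00  7.50407362e-01] 0.0031528572702482238 [ 0.60295817  0.25604101 -0.8845007 ]
wheel px [229.08216599  71.053734  ] tip px [322.54319838 253.64010667]
```

View pics/w1.png

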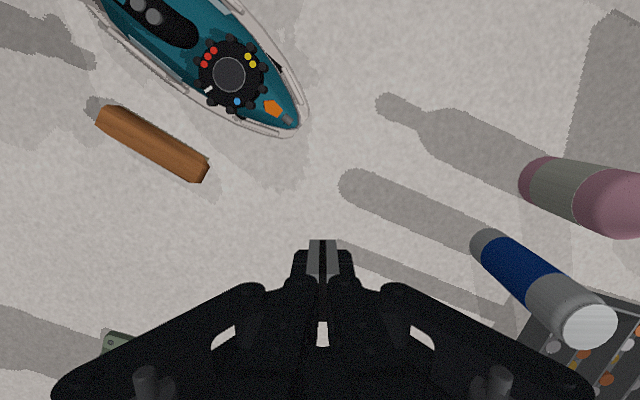

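The wrist view shows the wheel hub near (229,73), the white bar at (209,90), yellow dots at (250,60) and the pointer at (273,107). That agrees with 3 clicks set and 2 clockwise to go. The shut fingertips sit at about (322,240).

Run:
```python
from h import *
import json
from scipy.spatial.transform import Rotation as Ro
i=json.load(open("w1.json"));im=cv2.imread("pics/w1.png")
p=np.array([.48022,-.14793,.2927]);R=Ro.from_euler("xyz",[-3.14143,-.00036,-1.2215]).as_matrix()
a=cv2.resize(im[225:300,270:375],None,fx=6,fy=6,interpolation=cv2.INTER_CUBIC)
a=cv2.convertScaleAbs(a,alpha=1.8,beta=20)
for z,c in((.011,(0,0,255)),(-.009,(0,255,0))):
  for x in(-.0145,-.0075,.0075,.0145):
    for y in(-.011,.011):
      u=proj(i,p+R@[x,y,z]);q=((u+.5-[270,225])*6).astype(int);cv2.circle(a,tuple(int(v) for v in q),3,c,-1)
      if abs(x)<.01:print(x,y,z,u.round(1))
cv2.imwrite("pics/tip.png",a)
# wheel hub from 3 views
T=vision.camera_info("top");S=vision.camera_info("scene")
im3=im[30:125,180:285];g=cv2.cvtColor(im,cv2.COLOR_BGR2GRAY)
m=(g<60).astype(np.uint8);z=np.zeros_like(m);z[35:115,185:275]=m[35:115,185:275]
k,l,st,ce=cv2.connectedComponentsWithStats(z);print([(st[j].tolist(),ce[j].round(1)) for j in range(1,k) if st[j,4]>100])
for h in(.09,.0946):print(h,onz(i,(229,73),h),onz(i,(229,74.5),h))
print(tri([ray(T,(333.3,195.4)),ray(S,(311.0,196.4)),ray(i,(229,73.5))]))
```

```text
-0.0075 -0.011 0.011 [307.7 233.9]
-0.0075 0.011 0.011 [308.4 272.6]
0.0075 -0.011 0.011 [337.3 233.9]
0.0075 0.011 0.011 [336.8 272.6]
-0.0075 -0.011 -0.009 [305.7 251.3]
-0.0075 0.011 -0.009 [306.5 294.5]
0.0075 -0.011 -0.009 [339.5 251.3]
0.0075 0.011 -0.009 [338.8 294.5]
[([185, 35, 90, 80, 4939], array([227.4,  71.4]))]
0.09 [ 0.55025274 -0.0205856   0.09      ] [ 0.54886019 -0.02096456  0.09      ]
0.0946 [ 0.55019483 -0.02200525  0.0946    ] [ 0.54882146 -0.02237899  0.0946    ]
[ 0.55130793 -0.02153141  0.09370067]
```

View pics/tip.png

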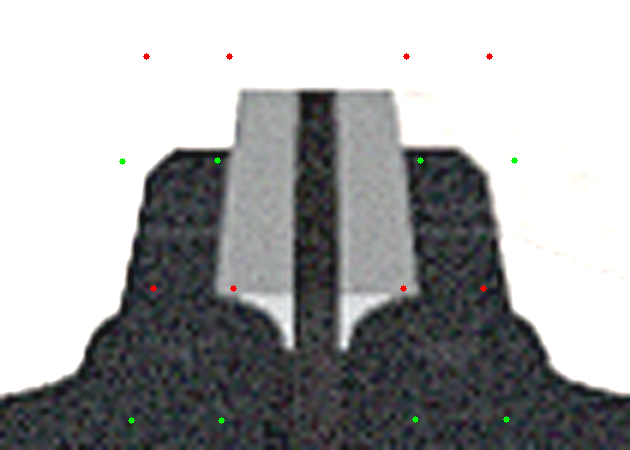

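Emit:
play_rows(
  linear=[
    [-2.3,-3.3,2],
    [-4.6,-6.6,4],
    [-4.6,-6.6,7],
    [-4.6,-6.6,10],
    [-4.6,-6.6,13],
    [-4.6,-6.6,16],
    [-4.6,-6.6,16.3],
    [-4.6,-6.6,16.3],
    [-4.6,-6.6,16.3],
    [-4.6,-6.6,16.3],
    [-4.6,-6.6,16.3],
    [-4.6,-6.6,16.3],
  ],
  turn=[
    [0,0,-0.077],
    [0,0,-0.077],
    [0,0,-0.077],
    [0,0,-0.077],
    [0,0,-0.077],
    [0,0,-0.077],
    [0,0,-0.077],
    [0,0,-0.077],
    [0,0,-0.077],
    [0,0,-0.077],
    [0,0,-0.077],
    [0,0,-0.077],
  ],
)

```text
time_s: 2.65
eef_pos: [0.5283, -0.0813, 0.1316]
tool_rot: [-3.139, -0.003, -1.142]
force: [0.6, 0.1, -0.1]
opening: 0.006
```

Run:
```python
from h import *
import json
s=read_state();i=vision.camera_info("wrist");im=vision.grab_frame("wrist");cv2.imwrite("pics/w2.png",im)
json.dump({k:np.array(i[k]).tolist() for k in i},open("w2.json","w"))
print(s["eef_pos"],s["tool_rot"],s["joint_positions"],s["force"])
w=np.array([.551,-.0217,.094]);print(proj(i,w))
```

```text
[ 0.52829721 -0.08129135  0.13157979] [-3.13866564e+00 -2.71802679e-03 -1.14218238e+00] [-3.14639976e-01  2.38570919e-01  1.74887068e+00 -2.24796756e-05
  1.15015673e+00  8.27547569e-01] [ 0.60820125  0.12879688 -0.08651355]
[242.52660436 158.74863955]
```

View pics/w2.png

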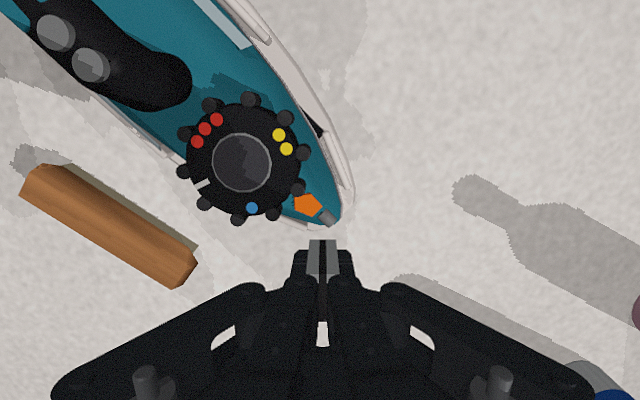

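Emit:
play_rows(
  linear=[
    [0,0,1.8],
    [0,0,3.6],
    [0,0,3.6],
    [0,0,3.6],
    [0,0,3.6],
    [-0.5,-0.4,3.6],
    [-1.0,-0.75,3.6],
    [-1.45,-1.1,3.6],
    [-1.45,-1.1,3.6],
    [-1.45,-1.1,3.6],
    [-1.45,-1.1,3.6],
    [-1.45,-1.1,3.6],
  ],
  turn=[
    [0,0,0],
    [0,0,0],
    [0,0,0],
    [0,0,0],
    [0,0,0],
    [0,0,0],
    [0,0,0],
    [0,0,0],
    [0,0,0],
    [0,0,0],
    [0,0,0],
    [0,0,0],
  ],
)

```text
time_s: 3.7
eef_pos: [0.5319, -0.0632, 0.0943]
tool_rot: [-3.14, -0.001, -1.142]
force: [0.2, -2.5, 4.2]
opening: -0.003
```

Run:
```python
from h import *
s=read_state();im=vision.grab_frame("wrist");cv2.imwrite("pics/w3.png",cv2.resize(im[100:300,180:400],None,fx=2.8,fy=2.8))
im=vision.grab_frame("scene");cv2.imwrite("pics/s3.png",cv2.resize(im[150:240,260:380],None,fx=5,fy=5))
print(s["eef_pos"],s["tool_rot"],s["force"])
# arc plan: rotate about wheel axis clockwise, tool shifts for 12 deg steps
from scipy.spatial.transform import Rotation as Ro
R=Ro.from_euler("xyz",s["tool_rot"]).as_matrix();p=np.array(s["eef_pos"]);c=np.array([.550,-.022,p[2]])
for a in range(6,43,6):
    q=c+Ro.from_euler("z",-a,degrees=True).as_matrix()@(p-c);print(a,(R.T@(q-p)*100).round(2),round(np.radians(a),3))
```

```text
[ 0.53185647 -0.06324829  0.09434547] [-3.13975949e+00 -1.38526824e-03 -1.14218696e+00] [ 0.24018093 -2.53169618  4.22325952]
6 [-0.37  0.29 -0.  ] 0.105
12 [-0.77  0.55 -0.  ] 0.209
18 [-1.19  0.76 -0.  ] 0.314
24 [-1.63  0.93 -0.  ] 0.419
30 [-2.08  1.05 -0.  ] 0.524
36 [-2.55  1.12 -0.01] 0.628
42 [-3.02  1.14 -0.01] 0.733
```

View pics/w3.png

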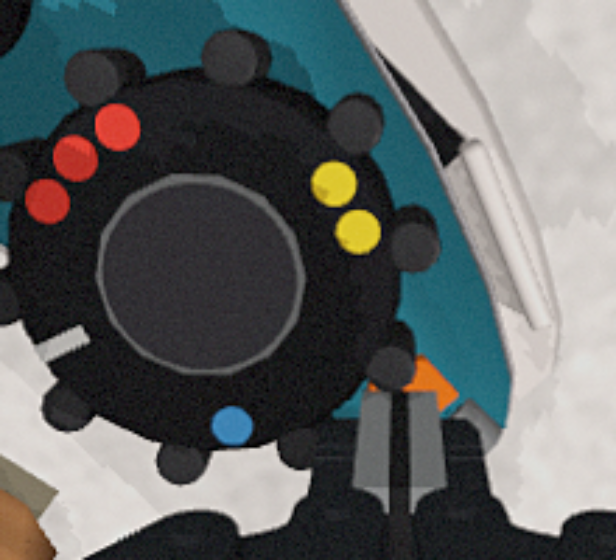

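View pics/s3.png

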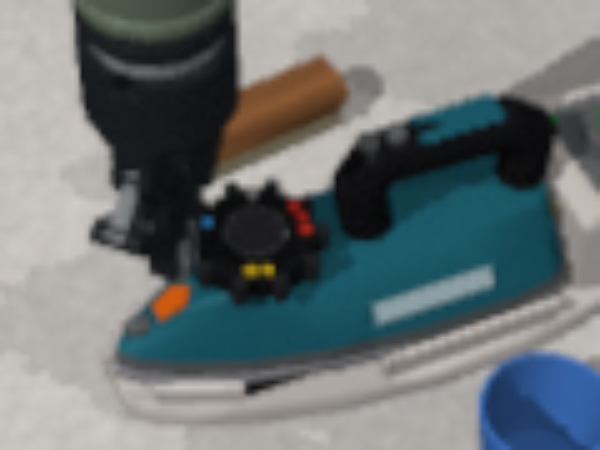

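Emit:
play_rows(
  linear=[
    [0,0.2,-0.3],
    [-0.2,0.2,-0.3],
    [-0.2,0.2,-0.3],
    [-0.2,0.2,-0.3],
  ],
  turn=[
    [0,0,0],
    [0,0,0],
    [0,0,0],
    [0,0,0],
  ],
)

```text
time_s: 4.13
eef_pos: [0.5276, -0.0622, 0.0963]
tool_rot: [3.14, 0.0, -1.142]
force: [0.3, -3.7, 2.7]
opening: 0.001
```

Emit:
play_rows(
  linear=[
    [-0.27,0.17,0],
    [-0.54,0.34,0],
    [-0.83,0.48,0],
    [-1.13,0.61,0],
    [-1.43,0.7,0],
    [-1.74,0.79,0],
    [-2.06,0.84,0],
    [-2.38,0.88,0],
    [-2.38,0.88,0],
    [-2.38,0.88,0],
  ],
  turn=[
    [0,0,0.07],
    [0,0,0.14],
    [0,0,0.21],
    [0,0,0.28],
    [0,0,0.35],
    [0,0,0.42],
    [0,0,0.49],
    [0,0,0.56],
    [0,0,0.56],
    [0,0,0.56],
  ],
)

```text
time_s: 4.97
eef_pos: [0.5093, -0.0435, 0.0957]
tool_rot: [3.139, 0.0, -1.7]
force: [0.2, -3.1, -0.1]
opening: -0.0
```

```bash
cat >> h.py <<'E'
def dots(name,box):
    im=vision.grab_frame(name);hsv=cv2.cvtColor(im,cv2.COLOR_BGR2HSV);out={}
    for nm,lo,hi in(("blue",(100,120,100),(115,255,255)),("yellow",(22,130,120),(33,255,255)),("red",(0,150,120),(4,255,255)),("orange",(8,150,120),(18,255,255))):
        m=cv2.inRange(hsv,lo,hi);z=np.zeros_like(m);a,b,c,d=box;z[c:d,a:b]=m[c:d,a:b]
        ys,xs=np.nonzero(z)
        if len(xs):out[nm]=(xs.mean().round(1),ys.mean().round(1),len(xs))
    return im,out
E
python3 - <<'E'
from h import *
s=read_state();i=vision.camera_info("wrist");c=proj(i,[.55,-.022,.094]);print(c)
im,o=dots("wrist",(int(c[0]-90),int(c[0]+90),max(0,int(c[1]-90)),int(c[1]+90)));cv2.imwrite("pics/w4.png",im)
for k,v in o.items():
    X=onz(i,v[:2],.07 if k=="orange" else .094);print(k,v,X.round(4),np.degrees(np.arctan2(X[1]+.022,X[0]-.55)).round(1))
print(s["eef_pos"],s["tool_rot"],s["force"])
E
```

```text
[262.47882308 187.57446585]
blue (np.float64(264.4), np.float64(246.1), 162) [ 0.5214 -0.0176  0.094 ] 171.2
yellow (np.float64(312.3), np.float64(172.2), 405) [ 0.5541 -0.0453  0.094 ] -80.1
red (np.float64(219.6), np.float64(147.7), 631) [ 0.5701 -0.0067  0.094 ] 37.3
orange (np.float64(346.3), np.float64(197.7), 240) [ 0.5333 -0.0602  0.07  ] -113.6
[ 0.50930392 -0.04353483  0.09573741] [ 3.13924722e+00  4.16322190e-04 -1.69991185e+00] [ 0.17601667 -3.06832841 -0.05164544]
```

Emit:
play_rows(
  linear=[
    [0.7,0.7,0],
    [1.4,1.4,0],
    [2.2,1.2,0],
    [2.9,0.9,0],
    [3.6,0.5,0],
    [3.7,-0.6,0],
    [3.64,-1.8,0],
    [3.64,-1.8,0],
    [3.64,-1.8,0],
    [3.64,-1.8,0],
  ],
  turn=[
    [0,0,0],
    [0,0,0],
    [0,0,-0.11],
    [0,0,-0.22],
    [0,0,-0.33],
    [0,0,-0.44],
    [0,0,-0.558],
    [0,0,-0.558],
    [0,0,-0.558],
    [0,0,-0.558],
  ],
)

```text
time_s: 5.85
eef_pos: [0.5222, -0.0823, 0.0962]
tool_rot: [3.141, 0.001, -1.146]
force: [0.6, 0.5, 1.1]
opening: 0.0
```

Run:
```python
from h import *
s=read_state();i=vision.camera_info("wrist");c=proj(i,[.55,-.022,.094]);print(c)
im,o=dots("wrist",(int(c[0]-90),int(c[0]+90),max(0,int(c[1]-90)),int(c[1]+90)));cv2.imwrite("pics/w5.png",cv2.resize(im[80:290,170:400],None,fx=2.5,fy=2.5))
for k,v in o.items():
    X=onz(i,v[:2],.07 if k=="orange" else .094);print(k,v,X.round(4),np.degrees(np.arctan2(X[1]+.022,X[0]-.55)).round(1))
print(s["eef_pos"],s["tool_rot"],s["force"])
```

```text
[224.63384414 159.65513068]
blue (np.float64(196.8), np.float64(212.2), 173) [ 0.5213 -0.0182  0.094 ] 172.4
yellow (np.float64(277.2), np.float64(171.5), 382) [ 0.5546 -0.0452  0.094 ] -78.7
red (np.float64(204.2), np.float64(101.8), 708) [ 0.5696 -0.0061  0.094 ] 39.1
orange (np.float64(287.4), np.float64(214.8), 591) [ 0.5288 -0.0579  0.07  ] -120.5
[ 0.52221647 -0.08227849  0.09615235] [ 3.14051761e+00  1.30734693e-03 -1.14649503e+00] [0.56211063 0.5177564  1.09158682]
```

View pics/w5.png

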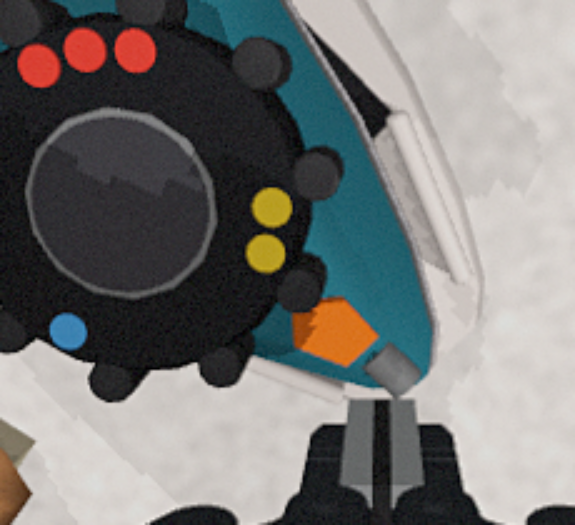

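Emit:
play_rows(
  linear=[
    [-0.8,-0.75,0],
    [-1.55,-1.5,0],
    [-1.55,-1.5,0],
    [-1.84,-1.3,0],
    [-2.14,-1.11,0],
    [-2.46,-0.95,0],
    [-2.78,-0.81,0],
    [-3.11,-0.7,0],
    [-3.45,-0.61,0],
    [-3.8,-0.56,0],
    [-4.15,-0.53,0],
    [-4.15,-0.53,0],
  ],
  turn=[
    [0,0,0],
    [0,0,0],
    [0,0,0],
    [0,0,0.079],
    [0,0,0.157],
    [0,0,0.236],
    [0,0,0.314],
    [0,0,0.393],
    [0,0,0.471],
    [0,0,0.55],
    [0,0,0.628],
    [0,0,0.628],
  ],
)

```text
time_s: 6.9
eef_pos: [0.5105, -0.0418, 0.0964]
tool_rot: [3.141, -0.0, -1.772]
force: [-0.6, -2.1, -0.1]
opening: 0.0
```

Emit:
play_rows(
  linear=[
    [0,0,0],
    [0,0,0],
    [0.7,0.7,0],
    [1.4,1.4,0],
    [2.2,1.2,0],
    [2.9,0.9,0],
    [3.6,0.5,0],
    [3.7,-0.6,0],
    [3.64,-1.8,0],
    [3.64,-1.8,0],
    [3.64,-1.8,0],
  ],
  turn=[
    [0,0,0],
    [0,0,0],
    [0,0,0],
    [0,0,0],
    [0,0,-0.11],
    [0,0,-0.22],
    [0,0,-0.33],
    [0,0,-0.44],
    [0,0,-0.558],
    [0,0,-0.558],
    [0,0,-0.558],
  ],
)

```text
time_s: 7.82
eef_pos: [0.521, -0.082, 0.0965]
tool_rot: [3.142, 0.001, -1.217]
force: [-0.7, -0.1, -0.3]
opening: -0.001
```

Run:
```python
from h import *
s=read_state();i=vision.camera_info("wrist");c=proj(i,[.55,-.022,.094]);print(c)
im,o=dots("wrist",(int(c[0]-90),int(c[0]+90),max(0,int(c[1]-90)),int(c[1]+90)));cv2.imwrite("pics/w6.png",cv2.resize(im[80:290,170:400],None,fx=2.5,fy=2.5))
for k,v in o.items():
    X=onz(i,v[:2],.07 if k=="orange" else .094);print(k,v,X.round(4),np.degrees(np.arctan2(X[1]+.022,X[0]-.55)).round(1))
print(s["eef_pos"],s["tool_rot"],s["force"])
```

```text
[218.98992531 164.39276735]
blue (np.float64(166.2), np.float64(195.9), 181) [ 0.5274 -0.0028  0.094 ] 139.7
yellow (np.float64(259.2), np.float64(204.3), 351) [ 0.5384 -0.0443  0.094 ] -117.6
red (np.float64(231.4), np.float64(112.0), 681) [ 0.5736 -0.0212  0.094 ] 1.9
orange (np.float64(278.0), np.float64(215.8), 508) [ 0.5269 -0.0536  0.07  ] -126.2
[ 0.52101301 -0.08197284  0.09646527] [ 3.14150996e+00  5.84120478e-04 -1.21727022e+00] [-0.72046489 -0.13122756 -0.26125443]
```

View pics/w6.png

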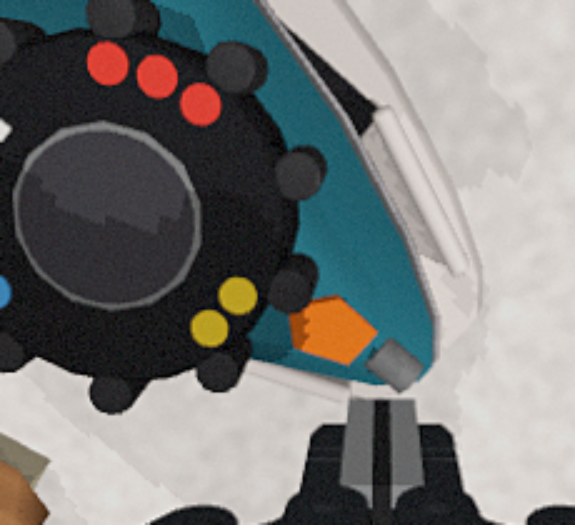

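Emit:
play_rows(
  linear=[
    [0,0,-4],
    [0,0,-8],
    [0,0,-12],
    [0,0,-16],
    [-1,-1,-20],
    [-4,-3.3,-20],
    [-7,-5.8,-20],
    [-10,-8.2,-20],
    [-13,-10.7,-20],
    [-16,-13.2,-20],
    [-19,-15.6,-20],
    [-20.2,-16.6,-20],
  ],
  turn=[
    [0,0,0],
    [0,0,0],
    [0,0,0],
    [0,0,0],
    [0,0,0],
    [0,0,0],
    [0,0,0],
    [0,0,0],
    [0,0,0],
    [0,0,0],
    [0,0,0],
    [0,0,0],
  ],
)

```text
time_s: 8.87
eef_pos: [0.6057, 0.1701, 0.2957]
tool_rot: [3.141, 0.003, -1.212]
force: [-0.3, -1.2, -0.7]
opening: -0.002
```

Emit:
play_rows(
  linear=[
    [0,0,0],
    [0,0,0],
    [0,0,0],
    [0,0,0],
  ],
  turn=[
    [0,0,0],
    [0,0,0],
    [0,0,0],
    [0,0,0],
  ],
)

```text
time_s: 9.2
eef_pos: [0.606, 0.1639, 0.2964]
tool_rot: [3.141, -0.0, -1.216]
force: [-0.0, 0.1, -0.6]
opening: -0.004
```

Run:
```python
from h import *
from scipy.spatial.transform import Rotation as Ro
s=read_state();i=vision.camera_info("wrist");im=vision.grab_frame("wrist");cv2.imwrite("pics/w7.png",im)
m=cv2.inRange(cv2.cvtColor(im,cv2.COLOR_BGR2HSV),(45,80,40),(75,255,255))
k,l,st,ce=cv2.connectedComponentsWithStats(m)
T=vision.camera_info("top");S=vision.camera_info("scene")
j=1+st[1:,4].argmax();print(st[1:],ce[1:].round(1));g=ce[j]
for z in(.092,.097):print(onz(i,g,z))
G=tri([ray(T,(259.3,166.6)),ray(S,(383.2,173.1)),ray(i,g)]);print("button",G)
a=cv2.imread("pics/top0.png");jm=cv2.inRange(cv2.cvtColor(a,cv2.COLOR_BGR2HSV),(12,150,100),(24,255,255));jm[:,240:]=0;jm[210:]=0;jm[:,:145]=0
ys,xs=np.nonzero(jm);q=xs.argmax();print("jug edge",[onz(T,(xs[q],ys[q]),z).round(3) for z in(.1,.2)])
R=Ro.from_euler("xyz",s["tool_rot"]).as_matrix();print(s["eef_pos"],s["tool_rot"],"shift",R.T@(G-s["eef_pos"])*100)
im=vision.grab_frame("top");hs=cv2.cvtColor(im,cv2.COLOR_BGR2HSV);mm=cv2.inRange(hs,(5,130,120),(18,255,255));mm[:190]=0;mm[215:]=0;mm[:,:335]=0;mm[:,365:]=0;ys,xs=np.nonzero(mm);print("pointer top",xs.mean(),ys.mean())
```

```text
[[303 144  19  20 306]
 [312 180   5   6  23]
 [522 399   1   1   1]] [[312.  153.4]
 [314.1 182. ]
 [522.  399. ]]
[0.6267721  0.18367539 0.092     ]
[0.62744194 0.1837489  0.097     ]
button [0.62858658 0.18390051 0.09230561]
jug edge [array([0.64 , 0.287, 0.1  ]), array([0.618, 0.261, 0.2  ])]
[0.60595084 0.16394641 0.29641374] [ 3.14079383e+00 -3.25877556e-04 -1.21623267e+00] shift [-1.09207326 -2.83184818 20.4082027 ]
pointer top 348.0 203.82142857142858
```

View pics/w7.png

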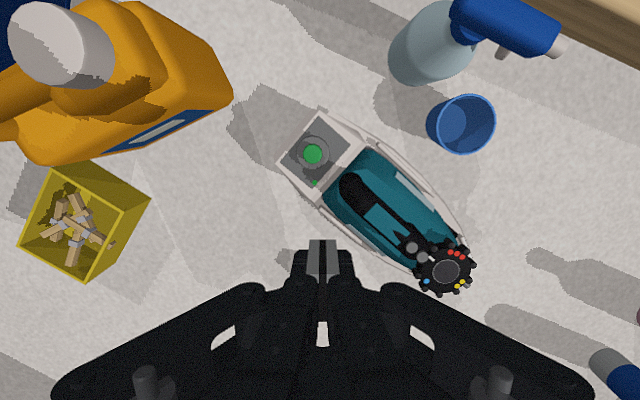

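Emit:
play_rows(
  linear=[
    [-0.5,-1.4,2],
    [-1.1,-2.85,4],
    [-1.1,-2.85,8],
    [-1.1,-2.85,12],
    [-1.1,-2.85,15],
    [-1.1,-2.85,17],
    [-1.1,-2.85,17.6],
    [-1.1,-2.85,17.6],
    [-1.1,-2.85,17.6],
    [-1.1,-2.85,17.6],
  ],
  turn=[
    [0,0,-0.08],
    [0,0,-0.16],
    [0,0,-0.16],
    [0,0,-0.16],
    [0,0,-0.16],
    [0,0,-0.16],
    [0,0,-0.16],
    [0,0,-0.16],
    [0,0,-0.16],
    [0,0,-0.16],
  ],
)

```text
time_s: 10.13
eef_pos: [0.6312, 0.1857, 0.1234]
tool_rot: [-3.137, -0.002, -1.055]
force: [0.6, 0.0, -0.3]
opening: 0.001
```

Emit:
play_rows(
  linear=[
    [0,0,0.4],
    [0,0,0.8],
    [0,0,1.2],
    [0,0,1.4],
    [0,0,1.4],
    [0,0,1.4],
  ],
  turn=[
    [0,0,0],
    [0,0,0],
    [0,0,0],
    [0,0,0],
    [0,0,0],
    [0,0,0],
  ],
)

```text
time_s: 10.63
eef_pos: [0.6292, 0.1858, 0.1066]
tool_rot: [3.141, 0.0, -1.054]
force: [-0.6, -0.1, 1.5]
opening: 0.001
```

Contact seems to be starting at about z 0.1066, so I'll press on in small steps.

Emit:
play_rows(
  linear=[
    [0,0,0.15],
    [0,0,0.3],
    [0,0,0.3],
    [0,0,0.3],
  ],
  turn=[
    [0,0,0],
    [0,0,0],
    [0,0,0],
    [0,0,0],
  ],
)

```text
time_s: 10.97
eef_pos: [0.6294, 0.1859, 0.1038]
tool_rot: [-3.141, -0.0, -1.054]
force: [-1.6, -0.1, 2.5]
opening: 0.002
```

Emit:
play_rows(
  linear=[
    [0,0,0.1],
    [0,0,0.2],
    [0,0,0.2],
    [0,0,0.2],
  ],
  turn=[
    [0,0,0],
    [0,0,0],
    [0,0,0],
    [0,0,0],
  ],
)

```text
time_s: 11.3
eef_pos: [0.6294, 0.1858, 0.1026]
tool_rot: [-3.141, -0.0, -1.054]
force: [-2.9, -0.6, 7.3]
opening: -0.004
```

Emit:
play_rows(
  linear=[
    [0,0,0.1],
    [0,0,0.2],
    [0,0,0.2],
    [0,0,0.2],
  ],
  turn=[
    [0,0,0],
    [0,0,0],
    [0,0,0],
    [0,0,0],
  ],
)

```text
time_s: 11.63
eef_pos: [0.6295, 0.1859, 0.1024]
tool_rot: [-3.141, -0.0, -1.054]
force: [-6.9, 0.0, 14.8]
opening: 0.0
```

Emit:
play_rows(
  linear=[
    [0,0,-1],
    [0,0,-3],
    [0,0,-6],
    [0,0,-10],
    [0,0,-14],
    [0,0,-18],
    [0,4,-20],
    [0,8,-20],
    [0,12,-20],
    [0,15,-20],
    [0,15,-20],
    [0,15,-20],
  ],
  turn=[
    [0,0,0],
    [0,0,0],
    [0,0,0],
    [0,0,0],
    [0,0,0],
    [0,0,0],
    [0,0,0],
    [0,0,0],
    [0,0,0],
    [0,0,0],
    [0,0,0],
    [0,0,0],
  ],
)

```text
time_s: 12.63
eef_pos: [0.4977, 0.1112, 0.2992]
tool_rot: [-3.141, 0.0, -1.055]
force: [-0.1, -0.3, 0.5]
opening: 0.003
```

Run:
```python
from h import *
s=read_state();print(s["eef_pos"],s["force"],s["time_s"])
t0=cv2.imread("pics/top0.png");s0=cv2.imread("pics/scene0.png");t=vision.grab_frame("top");c=vision.grab_frame("scene");w=vision.grab_frame("wrist")
f=lambda a,k:cv2.resize(a,None,fx=k,fy=k,interpolation=cv2.INTER_CUBIC)
a=np.hstack([f(t0[145:225,240:370],3),f(t[145:225,240:370],3)]);b=np.hstack([f(s0[160:240,275:405],3),f(c[160:240,275:405],3)])
cv2.imwrite("pics/fin.png",np.vstack([a,b]))
```

```text
[0.49773492 0.11120108 0.29918518] [-0.07609387 -0.32902214  0.51028782] 12.6333
```

View pics/fin.png

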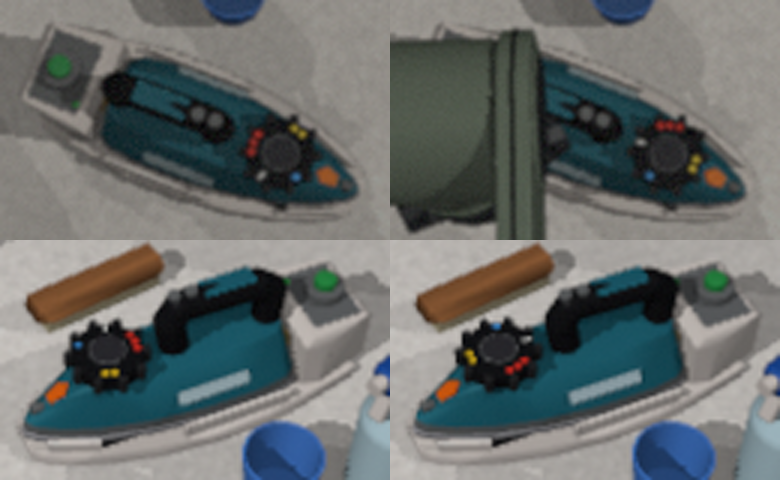

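```bash
python3 -c "
from station import bot
print(bot.sign_off())"
```

```text
the job is handed in; nothing more can be done
None
```

The temperature wheel now has the two yellow dots at the orange pointer, and I pressed the green button after that. The job was handed in at about 12.7 s of the 70 s allowed.

- **Wheel:** it started at 3 clicks. I turned it two clicks clockwise with a corner of the shut fingertips, one click per stroke. After each stroke a wrist picture showed it resting on a click.
- **Button:** I pressed it until it bottomed out at about 15 N, after roughly 4–5 mm of travel, then let it spring back. I have no reading of the button joint, so the press is judged from the force and position only.
- **Final check:** in the top view the white bar is opposite the pointer and the yellow dots are at it. The iron and dock look unmoved; the pointer had shifted less than 1 pixel before the press. The brush and cup look unmoved in the final crop. I did not re-measure the other bystanders, but the arm was kept clear of them. The arm ended raised, touching nothing, with a wrist force of about 0.5 N.
- **Disagreements:**
  - The cameras put the button top at about 92 mm and the text says 97 mm; contact came at about 95–96 mm.
  - Dot angles calculated from the wrist view scattered by up to about 7 degrees because the wheel centre was uncertain by about 2 mm. That is well under one 36-degree click.
  - My first entry at the wheel brushed a lobe at about 4–5 N, so I raised the tool and shifted it before the first stroke.

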